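Click the drying cartridge into its ball-catch holder

ROBOT

A 6-joint arm with a two-finger parallel gripper is mounted at the origin on a cart in front of the work surface, level with it; the furniture and walls round the work are solid. World frame = base frame: x ahead of the robot, y to its left, z up, the work surface at z = 0. Lengths are in m, angles in rad, forces in N, time in s.
With the tool pointing down it reaches from about 0.425 to 0.925 m from the base axis. Payload 12.5 kg.
Tool frame: the origin (TCP) lies on the centre line of the jaws, within the pads' length; the fingertips stand 17 mm ahead of it and the grasp point (between the pads) lies 2 mm behind it; z points along the fingers, y is the line along which they close (so a half turn about z gives the same grasp; the last joint's range is limited). The gripper opens to 85 mm and grips with 20 to 120 N. Pads are 22 mm wide; open, the fingers measure 114 mm over their backs; the gripper's body (76 mm by 85 mm) begins 54 mm behind the grasp point. The pads swing forward as they close: fully open they stand 13 mm farther back than shut.
Start: joints at [-1.223, 0.491, 1.559, -0, 1.092, -0.106], TCP at [0.274, -0.562, 0.248] pointing down, gripper open.
Joint ranges: [-3.1, 3.1], [-0.84, 2.19], [0.05, 2.79], [-1.13, 4.28], [0.06, 2.93], [-2.69, 2.69]. Speed limits (rad/s): [2.22, 2.22, 2.79, 3.14, 3.14, 3.14].

INTERFACE

Orientations are given as a unit quaternion [w, x, y, z].
In Python, from cell import * gives the robot as it stands.
- The arm moves only by the tool drive_tool, never from a script. Its argument "series" is a list of rows, each a list of 2 entries, a list of its own where there are three numbers: the shift along the tool's x, y, z normalised to -1 to 1, where 1 is 0.1 m, then the turn about the tool's z normalised to -1 to 1, where 1 is pi/4 rad. In form: [[[dx, dy, dz], roll], ...]. A call has exactly 5 rows; each row is the pose to reach, as a shift and turn from the pose commanded when the call began, along the tool's axes at that moment; what a row does not reach only later rows make up. A row lasts 1/12 s, in which the tool goes at most 41.7 mm and 7.16 degrees, less where a joint would pass 70% of its speed; a pose out of reach is approached as far as the arm can. A call with a number of a shift or a turn outside -1 to 1 is refused whole. A call with a gripper value outside its range is refused whole. "gripper" is the closure, from 0 (fully open) to 1 (shut), set as the call begins (left out, the last holds). The fingers move at their own pace and stop on an object; "force" is the grip in N (left out, the last holds). Time passes only in rows, so rows that repeat a pose let the fingers close, or fill a call up. It gives the time, the measured TCP pose, the force, the opening and the grip force at its end, in the units of the state.
- read_state(): the state, without advancing time (a new reading comes with each control period).
- read_camera(name): name is "scene" or "top" or "wrist"; returns the picture (384x512x3 uint8, blue, green, red); there is no depth.
- camera_model(name): a dict with "fovy" (degrees; the focal length in pixels is half the picture's height over the tangent of half this angle, whatever the lens; pixels are square), "cx", "cy" (the principal point, pixels), "R" (3x3) and "t" (3): a world point X has camera coordinates R X + t; the wrist camera has in their place "mount" (4x4, takes a point from camera to tool coordinates, whose origin is the TCP and whose axes are the flange's). Camera axes: x right, y down, z forward; pixel columns grow to the right and rows downward; lengths in m; the calibration is good to about 2 mm. A picture is of the moment at which its call begins: read the wrist's pose just before it. camera_model takes no time and is no camera call.
- hand_in(): hands the job in; it is judged then, once.
The state is a dict: "time_s": time; "joint_positions": joint angles; "qvel": joint speeds; "joint_efforts": joint torques, N m; "tcp_pos": TCP position; "ee_rot": TCP orientation; "wrist_force": force on the tool from outside, world axes, zero at the start; "moment": the same for the moment, N m; "grip_width": opening from 0.0 (shut) to 1.0 (fully open); "gripper_force": force on a finger pad.
Only numpy, scipy, OpenCV 4.12 (cv2) and the standard library are available. Lean on these libraries where they do the work, as an engineer would, in place of code of your own. Each camera call takes 0.05 s, during which the arm holds its last target. There are 200 camera calls.

TASK

Stand the slim drying cartridge (the one with the ring groove near its foot) upright in the metal holder and push it fully down past the sprung side ball, until it clicks and sits home on the bottom of the holder. Then let go of it. Leave the wide, plain cartridge standing where it is.

Things in the scene. Friction and masses are not known exactly. Their poses are not given: they have to be found in the camera images.
- cartridge_center (a point): Centre (half-way up, on the axis) of the slim cartridge: loose white plastic cylinder with grey top, 42 mm diameter (39 mm over the top 14 mm), 124 mm tall, 0.11 kg, standing foot down. Foot tapered to 32 mm over its lowest 6 mm; 29 mm thick ring groove all round, 10 to 23 mm above the foot. Its turn about the vertical does not matter. Held here from above, the fingers clear the holder. z axis up.
- holder_mouth (a point): Centre of the holder's round mouth, at rim height, 38 mm above the desk; z up. Fixed: 94 mm square aluminium plate with a round aluminium cup, steel spring barrel on its +y side (to 50 mm from the axis), brass barb on -y. Mouth 66 mm wide, funnel 10 mm deep to a 45 mm bore; pocket floor 32 mm below this point. With the cartridge home its centre is 30 mm above this point.
- ball (a joint): Sprung 12 mm steel ball in the bore wall on the holder's +y side, 17 mm above the pocket floor. 0 = fully out, 6 mm into the bore; grows as it is pressed back (m, to 0.0065). The foot meets it 18 to 20 mm short of home; a downward push of about 3 to 10 N passes it, then it springs out into the ring groove (back to under 0.001).
- wide_center (a point): Centre (half-way up) of the wide cartridge, to be left standing: upright white plastic cylinder with grey top and no groove, 58 mm diameter, 96 mm tall, too wide for the holder. z axis up.

How it is judged:
At the end, for the whole second after the job is handed in: The slim cartridge stands upright (within 10 degrees) in the holder, on its axis within 12 mm, home to within 3.5 mm of the pocket floor, with the ball sprung back out into its groove (under 1.5 mm), and let go; the wide cartridge still stands upright within 40 mm of where it was (z of cartridge_center in the frame of holder_mouth between 0.025 and 0.0335 m and horizontal distance between cartridge_center and holder_mouth below 0.012 m and angle between cartridge_center's own z axis and vertical below 0.17 rad and value of joint ball below 0.0015 m and distance of wide_center from where it was at the start of the episode below 0.04 m and angle between wide_center's own z axis and vertical below 0.2 rad); the robot touches nothing.
It also fails if it takes over 40 s, if anything falls off the work surface, if the arm or the gripper's body presses on something with over 40 N, if the wrist force passes 120 N, or if a joint passes its speed limit or range.

## Working session

There is one attempt and no reset: what is moved stays moved. The work goes in short steps, Python scripts to look and compute and a tool call to move; the robot and the scene stay as the last step left them, time stands still between calls to the robot, and variables do not carry over. Pictures are saved under pics/ and viewed, at most 10 in all, crops included, and the job is handed in when it is done.

Besides the shell and the picture viewer there is one more tool, called after "Request:" in YAML: its name, and indented under it one key for each argument. drive_tool: Moves the arm, as the interface text tells. Its arguments: {"type":"object","properties":{"series":{"type":"array","items":{"type":"array"}},"gripper":{"type":"number"},"force":{"type":"number"}},"required":["series"]}

```bash
mkdir -p pics; python3 - <<'E'
from cell import *
import cv2
s=read_state();print(s['time_s'],s['tcp_pos'],s['ee_rot'],s['wrist_force'])
for n in("scene","top"):
    cv2.imwrite(f"pics/{n}0.png",read_camera(n)); print(n,camera_model(n))
print(camera_model("wrist"))
E
```

```text
0.0 [ 0.27392069 -0.56152019  0.2476844 ] [-6.18470008e-04  9.74366195e-01  2.24966949e-01 -8.14259934e-05] [-0.61462632 -0.85832209 -0.11753778]
scene {'fovy': 49.58605253200325, 'cx': 254.07518680519152, 'cy': 188.84838333187773, 'R': array([[ 0.84561323, -0.53348638,  0.01818109],
       [-0.27792402, -0.46909724, -0.83827563],
       [ 0.45573732,  0.703804  , -0.5449435 ]]), 't': array([-0.56705402,  0.05065021,  0.88674897])}
top {'fovy': 42.305088054722574, 'cx': 242.59384583584875, 'cy': 194.25556045527716, 'R': array([[-0.02434975, -0.99966689, -0.0085556 ],
       [-0.99466429,  0.02508433, -0.10006858],
       [ 0.10024986,  0.00607331, -0.99494376]]), 't': array([-0.27680833,  0.47761146,  0.87749699])}
{'fovy': 70.92341994945043, 'cx': 254.0321701790513, 'cy': 193.57626941329195, 'mount': array([[-1.06661106e-04, -9.51898633e-01, -3.06413088e-01,
         7.79796611e-02],
       [ 9.99999994e-01, -9.24717199e-05, -6.08244308e-05,
        -4.09001096e-04],
       [ 2.95641474e-05, -3.06413092e-01,  9.51898638e-01,
        -1.24086778e-01],
       [ 0.00000000e+00,  0.00000000e+00,  0.00000000e+00,
         1.00000000e+00]])}
```

View pics/top0.png

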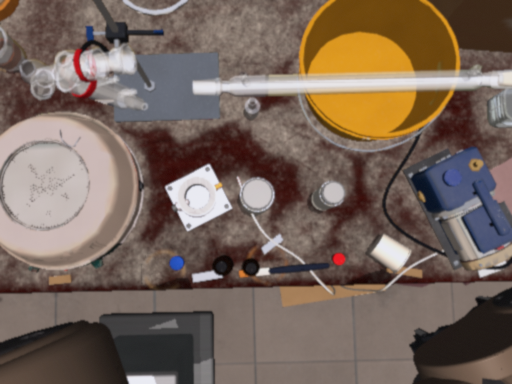

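View pics/scene0.png

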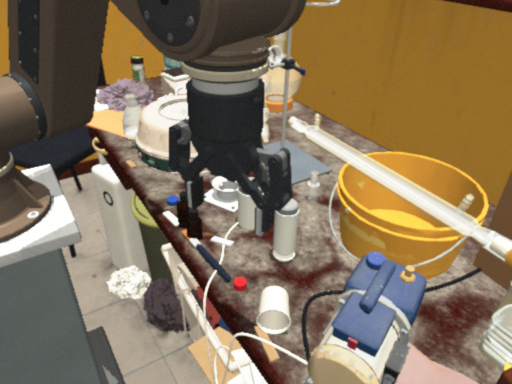

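Top view: holder near (198,197), wide cartridge near (257,194), slim cartridge with its top near (332,190). I'll zoom in for exact centres.

```bash
cat > h.py <<'E'
from cell import *
import cv2, numpy as np
from scipy.spatial.transform import Rotation as Ro
def cam(n,s=None):
    m=camera_model(n); f=192/np.tan(np.radians(m['fovy'])/2)
    if n=='wrist':
        q=np.array(s['ee_rot']); T=np.eye(4); T[:3,:3]=Ro.from_quat(q[[1,2,3,0]]).as_matrix(); T[:3,3]=s['tcp_pos']
        T=T@m['mount']; R=T[:3,:3].T; t=-R@T[:3,3]
    else: R,t=m['R'],m['t']
    return f,m['cx'],m['cy'],R,t
def ray(c,u,v,z):
    f,cx,cy,R,t=c; d=R.T@np.array([(u-cx)/f,(v-cy)/f,1]); o=-R.T@t
    return o+d*(z-o[2])/d[2]
def proj(c,X):
    f,cx,cy,R,t=c; p=R@np.array(X)+t; return cx+f*p[0]/p[2],cy+f*p[1]/p[2]
E
python3 - <<'E'
from h import *
im=cv2.imread('pics/top0.png'); c=cam('top')
for n,u,v,z in(('slim',332,190,.124),('wide',257,194,.096),('holder',198,197,.038)): print(n,ray(c,u,v,z))
cr=cv2.resize(im[150:245,160:360],None,fx=4,fy=4,interpolation=cv2.INTER_CUBIC); cv2.imwrite('pics/c.png',cr)
E
```

```text
slim [ 0.46365679 -0.43307693  0.124     ]
wide [ 0.46304974 -0.31300371  0.096     ]
holder [ 0.46615784 -0.20900853  0.038     ]
```

View pics/c.png

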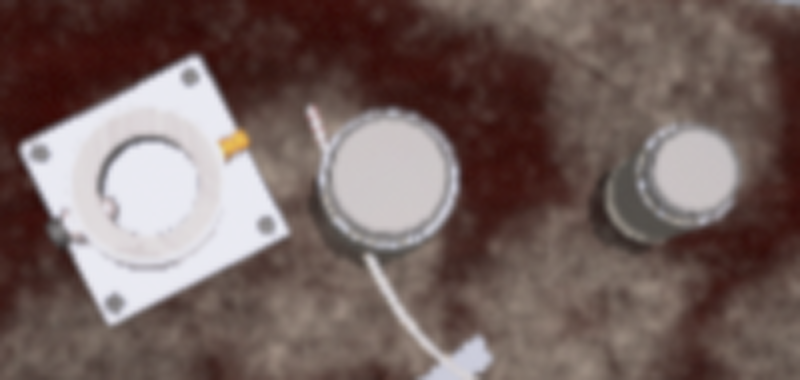

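The crop shows, in full-image pixels: slim top centre about (332.5,193), wide (257,194.5) and holder mouth (196.8,196.8). The ball and spring barrel point left and down. The slim cartridge is the narrow, tall one on the right. Moving above it now.

Request:
drive_tool:
  series:
    - [[0.3,-0.1,0],0]
    - [[0.6,-0.2,0],0]
    - [[0.9,-0.3,0],0]
    - [[1,-0.33,0],0]
    - [[1,-0.33,0],0]
  gripper: 0

```text
time_s: 0.52
tcp_pos: [0.351, -0.4866, 0.2482]
ee_rot: [-0.0, 0.974, 0.226, 0.0]
wrist_force: [0.2, 0.3, 0.4]
grip_width: 1.003
gripper_force: 0.0
```

Request:
drive_tool:
  series:
    - [[0.2,0,0],0]
    - [[0.4,0,0],0]
    - [[0.7,0,0],0]
    - [[0.7,0,0],0]
    - [[0.7,0,0],0]

```text
time_s: 0.93
tcp_pos: [0.4126, -0.4577, 0.248]
ee_rot: [-0.0, 0.974, 0.226, -0.0]
wrist_force: [-0.5, -0.1, 0.3]
grip_width: 0.998
gripper_force: 0.0
```

```bash
python3 - <<'E'
from h import *
s=read_state(); im=read_camera('wrist'); c=cam('wrist',s); cv2.imwrite('pics/w1.png',im)
import json; json.dump({k:list(map(float,s[k])) for k in('tcp_pos','ee_rot')},open('w1.json','w'))
print(s['time_s'],s['tcp_pos'],np.abs(s['qvel']).max())
ct=cam('top')
for n,u,v,z in(('slim',332.5,193.2,.122),('wide',257,194.5,.096),('holder',196.75,196.75,.038)):
    X=ray(ct,u,v,z); print(n,X,proj(c,X))
E
```

```text
0.9333 [ 0.41259759 -0.45769583  0.2479548 ] 0.030410702651775635
slim [ 0.4586641  -0.43401143  0.122     ] (np.float64(253.41371563633885), np.float64(136.9143807234803))
wide [ 0.4622131 -0.3129809  0.096    ] (np.float64(139.50365758899068), np.float64(73.01948227388162))
holder [ 0.46666194 -0.20678443  0.038     ] (np.float64(69.12198031829135), np.float64(28.62466270812422))
```

View pics/w1.png

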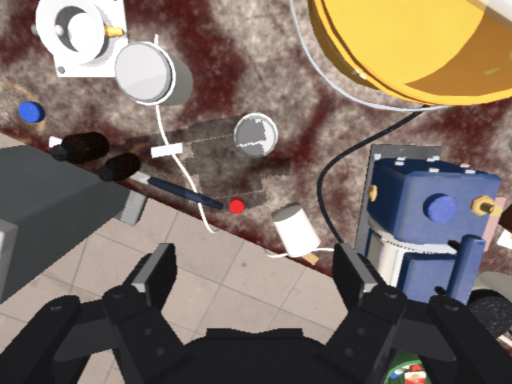

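Wrist view: slim top centre at about (256,135), within 2–3 px of the top-camera prediction. Holder mouth near (75,27) at top left, wide cartridge top at about (144,73).

```bash
cat >> h.py <<'E'
def totool(s,d):
    q=np.array(s['ee_rot']); return Ro.from_quat(q[[1,2,3,0]]).as_matrix().T@np.array(d)
E
python3 - <<'E'
from h import *
import json
s=json.load(open('w1.json')); c=cam('wrist',s)
X=ray(c,256,135,.123); print(X, totool(s,X-np.array(s['tcp_pos'])), ray(c,75,27,.038))
E
```

```text
[ 0.46132606 -0.43532457  0.123     ] [0.05363774 0.00136475 0.12493907] [ 0.47100183 -0.2121305   0.038     ]
```

Request:
drive_tool:
  series:
    - [[0.25,0,0],0]
    - [[0.52,0.01,0],0]
    - [[0.52,0.01,0.3],0]
    - [[0.52,0.01,0.6],0]
    - [[0.52,0.01,0.75],0]

```text
time_s: 1.4
tcp_pos: [0.4579, -0.4357, 0.1703]
ee_rot: [-0.001, 0.974, 0.225, -0.001]
wrist_force: [-0.0, 0.9, -0.6]
grip_width: 1.0
gripper_force: 0.0
```

Request:
drive_tool:
  series:
    - [[0,0,0.2],0]
    - [[0,0,0.4],0]
    - [[0,0,0.6],0]
    - [[0,0,0.77],0]
    - [[0,0,0.77],0]

```text
time_s: 1.82
tcp_pos: [0.4574, -0.4358, 0.0931]
ee_rot: [-0.002, 0.975, 0.224, -0.001]
wrist_force: [-0.3, 0.1, 0.2]
grip_width: 1.002
gripper_force: 0.0
```

Request:
drive_tool:
  series:
    - [[0,0,0],0]
    - [[0,0,0],0]
    - [[0,0,0],0]
    - [[0,0,0],0]
    - [[0,0,0],0]
  gripper: 1
  force: 40

```text
time_s: 2.23
tcp_pos: [0.4597, -0.4362, 0.0978]
ee_rot: [0.001, 0.974, 0.225, 0.0]
wrist_force: [-1.2, 0.3, 6.7]
grip_width: 0.478
gripper_force: 40.2
```

Request:
drive_tool:
  series:
    - [[0,0,0],0]
    - [[0,0,0],0]
    - [[0,0,0],0]
    - [[0,0,0],0]
    - [[0,0,0],0]

```text
time_s: 2.65
tcp_pos: [0.4598, -0.4361, 0.0978]
ee_rot: [0.001, 0.974, 0.225, 0.0]
wrist_force: [-0.5, 0.1, 7.2]
grip_width: 0.48
gripper_force: 40.2
```

Cartridge gripped (41 mm). Lifting, then carrying toward the holder.

Request:
drive_tool:
  series:
    - [[0,0,-0.2],0]
    - [[0,0,-0.45],0]
    - [[0,0,-0.7],0]
    - [[0,0,-0.95],0]
    - [[0,0,-1],0]

```text
time_s: 3.07
tcp_pos: [0.4604, -0.4365, 0.2009]
ee_rot: [0.003, 0.974, 0.225, 0.001]
wrist_force: [1.2, -1.1, -0.9]
grip_width: 0.479
gripper_force: 40.7
```

Request:
drive_tool:
  series:
    - [[0,0,-0.25],0]
    - [[0,0,-0.5],0]
    - [[0.1,-0.1,-0.5],0]
    - [[0.2,-0.35,-0.5],0]
    - [[0.35,-0.6,-0.5],0]

```text
time_s: 3.48
tcp_pos: [0.464, -0.3657, 0.2456]
ee_rot: [-0.0, 0.975, 0.224, -0.0]
wrist_force: [1.5, 0.1, -0.9]
grip_width: 0.476
gripper_force: 40.8
```

Request:
drive_tool:
  series:
    - [[0.15,-0.3,0],0]
    - [[0.3,-0.6,0],0]
    - [[0.4,-0.85,0],0]
    - [[0.4,-0.85,0],0]
    - [[0.4,-0.85,0],0]

```text
time_s: 3.9
tcp_pos: [0.4634, -0.271, 0.2461]
ee_rot: [0.0, 0.974, 0.226, -0.0]
wrist_force: [0.6, -1.2, -1.0]
grip_width: 0.478
gripper_force: 40.8
```

```bash
python3 - <<'E'
from h import *
s=read_state(); im=read_camera('wrist'); c=cam('wrist',s); cv2.imwrite('pics/w2.png',im)
import json; json.dump({k:list(map(float,s[k])) for k in('tcp_pos','ee_rot')},open('w2.json','w'))
print(s['time_s'],s['tcp_pos'],s['grip_width'],s['gripper_force'],proj(c,[.468,-.209,.038]))
E
```

```text
3.9 [ 0.46335866 -0.27101186  0.24611221] 0.4783432155884915 40.84931015968323 (np.float64(210.63737181097878), np.float64(146.64027445029274))
```

View pics/w2.png

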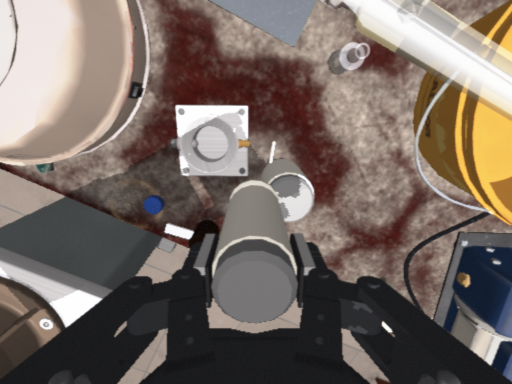

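The wrist view shows the cartridge upright in the jaws and the holder at about (213,143). Zooming in for the mouth centre.

```bash
python3 - <<'E'
from h import *
im=cv2.imread('pics/w2.png'); cv2.imwrite('pics/w2c.png',cv2.resize(im[95:185,165:265],None,fx=6,fy=6,interpolation=cv2.INTER_CUBIC))
E
```

```text
(no output)
```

View pics/w2c.png

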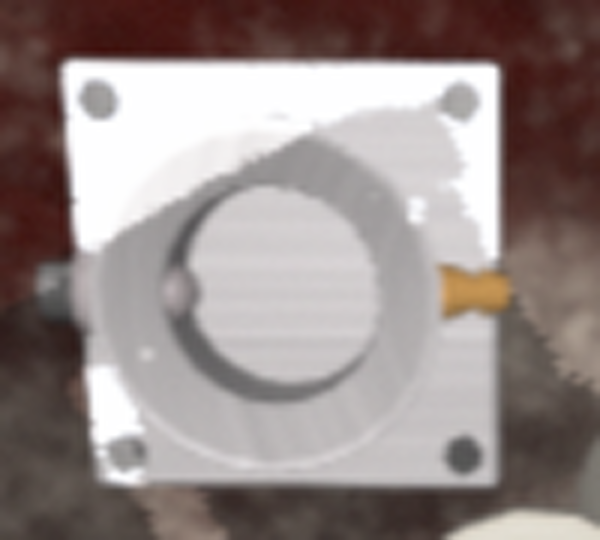

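Mouth rim circle centre in the crop is about (267,299), which is (209.5,144.8) in the full image. The ball is at left.

```bash
python3 - <<'E'
from h import *
import json
s=json.load(open('w2.json')); c=cam('wrist',s)
H=ray(c,209.5,144.8,.038); B=ray(c,165+273/6,95+292/6,.028); print(H,B)
print(totool(s,H-np.array(s['tcp_pos'])),totool(s,B-np.array(s['tcp_pos'])))
for z in(.27,.26): print(proj(c,np.array(s['tcp_pos'])*[1,1,0]+[0,0,z]))
E
```

```text
[ 0.46944698 -0.20686382  0.038     ] [ 0.46938478 -0.20654875  0.028     ]
[ 0.03374125 -0.05490728  0.20810922] [ 0.03382545 -0.05521729  0.21810922]
(np.float64(254.9857068285903), np.float64(291.9513130126302))
(np.float64(254.9164131940666), np.float64(278.2652447669976))
```

Request:
drive_tool:
  series:
    - [[0.15,-0.25,0],0]
    - [[0.31,-0.55,0],0]
    - [[0.31,-0.55,0.3],0]
    - [[0.31,-0.55,0.6],0]
    - [[0.31,-0.55,0.9],0]

```text
time_s: 4.37
tcp_pos: [0.4674, -0.21, 0.1554]
ee_rot: [0.001, 0.974, 0.225, 0.001]
wrist_force: [0.8, 0.1, -1.0]
grip_width: 0.478
gripper_force: 41.0
```

Request:
drive_tool:
  series:
    - [[0,0,0.14],0]
    - [[0,0,0.14],0]
    - [[0,0,0.14],0]
    - [[0,0,0.14],0]
    - [[0,0,0.14],0]

```text
time_s: 4.78
tcp_pos: [0.4676, -0.2101, 0.1434]
ee_rot: [0.001, 0.974, 0.225, 0.001]
wrist_force: [-0.4, 0.3, -0.2]
grip_width: 0.48
gripper_force: 41.0
```

```bash
python3 - <<'E'
from h import *
s=read_state(); im=read_camera('wrist'); c=cam('wrist',s)
sc=read_camera('scene'); cs=cam('scene')
print(s['tcp_pos'],proj(c,[.4694,-.2068,.038]),proj(cs,[.4694,-.2068,.038]))
u,v=map(int,proj(cs,[.4694,-.2068,.06]))
a=cv2.resize(sc[max(v-60,0):v+60,u-60:u+60],(400,400)); cv2.imwrite('pics/m3.png',np.hstack([cv2.resize(im,(400,300))[:, :],a[:300]]) if 0 else np.hstack([im[84:384,56:456],a[50:350]]))
E
```

```text
[ 0.4676016  -0.2100738   0.14341102] (np.float64(251.88290081212216), np.float64(194.82007821058087)) (np.float64(227.78235905068925), np.float64(182.3304881639879))
```

View pics/m3.png

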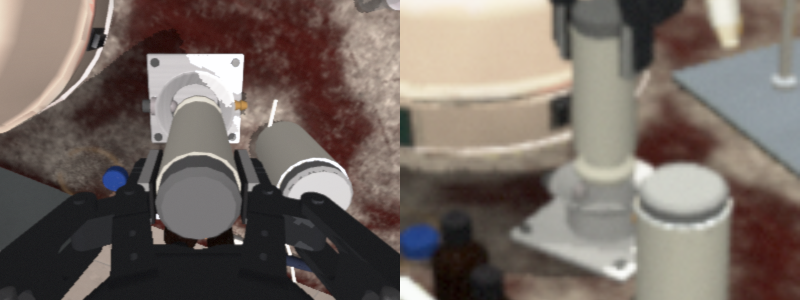

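Wrist view (left): the cartridge axis lines up with the plate centre. Scene view (right): the foot is centred over the mouth. Descending.

Request:
drive_tool:
  series:
    - [[0,0,0.08],0]
    - [[0,0,0.14],0]
    - [[0,0,0.18],0]
    - [[0,0,0.18],0]
    - [[0,0,0.18],0]

```text
time_s: 5.3
tcp_pos: [0.467, -0.2093, 0.1239]
ee_rot: [-0.0, 0.974, 0.225, -0.0]
wrist_force: [-0.3, 0.2, -0.7]
grip_width: 0.48
gripper_force: 41.0
```

Request:
drive_tool:
  series:
    - [[0,0,0.05],0]
    - [[0,0,0.1],0]
    - [[0,0,0.1],0]
    - [[0,0,0.1],0]
    - [[0,0,0.1],0]

```text
time_s: 5.72
tcp_pos: [0.4672, -0.2093, 0.1139]
ee_rot: [-0.0, 0.974, 0.225, 0.0]
wrist_force: [4.2, 2.9, -10.0]
grip_width: 0.48
gripper_force: 41.5
```

Request:
drive_tool:
  series:
    - [[0,0,0.03],0]
    - [[0,0,0.06],0]
    - [[0,0,0.09],0]
    - [[0,0,0.09],0]
    - [[0,0,0.09],0]

```text
time_s: 6.13
tcp_pos: [0.467, -0.2091, 0.1053]
ee_rot: [-0.0, 0.974, 0.225, -0.0]
wrist_force: [3.2, 4.5, -2.9]
grip_width: 0.481
gripper_force: 42.2
```

```bash
python3 - <<'E'
from h import *
s=read_state(); print(s['time_s'],s['tcp_pos'],s['wrist_force'])
sc=read_camera('scene'); cs=cam('scene'); w=read_camera('wrist')
u,v=map(int,proj(cs,[.4694,-.2068,.06]))
cv2.imwrite('pics/m4.png',np.hstack([w[84:384,56:456],cv2.resize(sc[v-45:v+45,u-60:u+60],(400,300))]))
E
```

```text
6.1333 [ 0.46701689 -0.20913807  0.10528577] [ 3.19766296  4.52966706 -2.92510575]
```

View pics/m4.png

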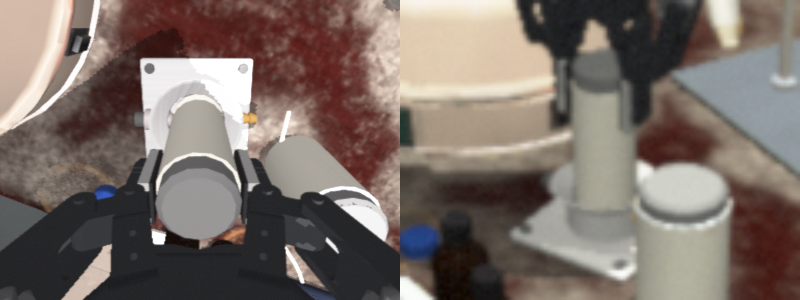

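Nearly home: the foot is inside the cup and the cartridge is upright. Pushing on until the floor stops it.

Request:
drive_tool:
  series:
    - [[0,0,0.01],0]
    - [[0,0,0.03],0]
    - [[0,0,0.05],0]
    - [[0,0,0.05],0]
    - [[0,0,0.05],0]

```text
time_s: 6.65
tcp_pos: [0.4681, -0.2096, 0.103]
ee_rot: [0.001, 0.974, 0.225, 0.002]
wrist_force: [-0.0, 8.2, 32.0]
grip_width: 0.476
gripper_force: 47.5
```

32 N at TCP z = 0.103 m matches the computed home height. Relaxing, then releasing.

Request:
drive_tool:
  series:
    - [[0,0,-0.02],0]
    - [[0,0,-0.02],0]
    - [[0,0,-0.02],0]
    - [[0,0,-0.02],0]
    - [[0,0,-0.02],0]

```text
time_s: 7.07
tcp_pos: [0.4676, -0.2096, 0.1031]
ee_rot: [0.001, 0.974, 0.225, 0.001]
wrist_force: [1.9, 4.5, 12.6]
grip_width: 0.477
gripper_force: 45.2
```

Request:
drive_tool:
  series:
    - [[0,0,0],0]
    - [[0,0,0],0]
    - [[0,0,0],0]
    - [[0,0,0],0]
    - [[0,0,0],0]
  gripper: 0.15

```text
time_s: 7.48
tcp_pos: [0.467, -0.2096, 0.1021]
ee_rot: [-0.0, 0.974, 0.225, -0.0]
wrist_force: [-0.1, 0.4, -0.2]
grip_width: 0.853
gripper_force: 0.0
```

Request:
drive_tool:
  series:
    - [[0,0,-0.1],0]
    - [[0,0,-0.3],0]
    - [[0,0,-0.6],0]
    - [[0,0,-0.9],0]
    - [[0,0,-1],0]

```text
time_s: 7.9
tcp_pos: [0.468, -0.2099, 0.2066]
ee_rot: [0.002, 0.974, 0.225, 0.002]
wrist_force: [0.9, -0.2, 0.7]
grip_width: 0.851
gripper_force: 0.0
```

```bash
python3 - <<'E'
from h import *
s=read_state(); print(s['time_s'],s['tcp_pos'],s['wrist_force'],s['grip_width'])
sc=read_camera('scene'); cs=cam('scene'); w=read_camera('wrist'); c=cam('wrist',s)
u,v=map(int,proj(cs,[.4694,-.2068,.06]))
H=[.4694,-.2068]
for z in(.13,.1): print(z,proj(c,H+[z]),proj(cs,H+[z]))
print(u,v)
cv2.imwrite('pics/m5.png',np.hstack([w[84:384,56:456],cv2.resize(sc[v-45:v+45,u-60:u+60],(400,300))]))
E
```

```text
7.9 [ 0.46795124 -0.20993997  0.20655189] [ 0.86530994 -0.21583476  0.65812818] 0.8506746747167823
0.13 (np.float64(251.40336582458627), np.float64(206.65314190141288)) (np.float64(227.0779127824877), np.float64(145.70990001945637))
0.1 (np.float64(251.56984584640654), np.float64(194.98641048343467)) (np.float64(227.31624094789788), np.float64(158.09937240747777))
227 173
```

View pics/m5.png

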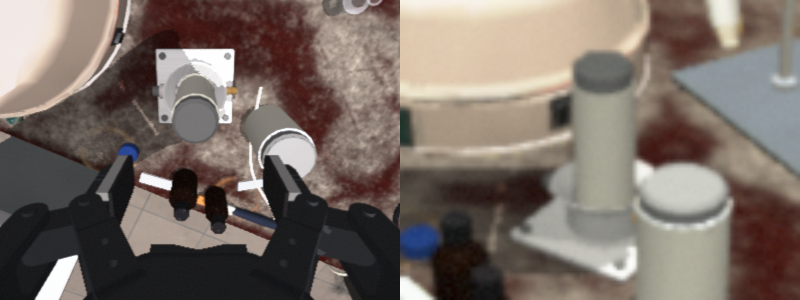

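Released. The slim cartridge stands upright and centred at home height: its top is at (252,203) in the wrist view, against (251,207) predicted for home. The wide cartridge hasn't moved, and the gripper is clear.

```bash
python3 -c "
from cell import *
print(hand_in())"
```

```text
the job is handed in; nothing more can be done
None
```

The slim cartridge is pushed home upright in the holder and let go, the wide one was left standing, and the job is handed in; the ball click was inferred from push force and final height, and no verdict was returned.

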